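# Clamp a glued viaduct pier in the one-hand trigger clamp

### The job

Stand the freshly glued wooden pier on the clamp's steel bed, in the middle and square, pushed up so that it touches the fixed anvil, and let go of it. Then pump the clamp's trigger, moving the jaw with the trigger alone, until the sprung nose meets the pier and is pressed about half way in: never right in, which would crush the glue joint. Finish while still holding the trigger squeezed so that the nose stays half pressed, and leave everything else where it is.

Things in the scene. Friction and masses are not known exactly. Their poses are not given: they have to be found in the camera images.
- pier: the workpiece: pale wooden viaduct pier, 0.1 kg, standing upright. Shaft 34 mm (x) by 60 mm (y) on a foot 48 x 60 x 10 mm, 72 mm tall in all, three thin dark glue lines round the shaft. The two faces 60 mm apart (+y, -y) are flat from top to bottom and alike. Grip it across the 34 mm, above the foot. Origin: centre of its underside, z up
- clamp: the one-hand trigger clamp, fixed to the table on a dark wooden board 120 x 320 x 12 mm; all of it below 90 mm. Squeezes along its +y; its -x side looks to the robot. Origin on the table under the middle of the bed, z up. Steel bed: x -30 to 30 mm, top at z 18 mm. Black housing: y -122 to -62, x -25 to 25 mm. Toothed rod out of its back, to y -213 mm at most
- seat (a point): point on top of the bed where the origin of a seated pier belongs: clamp x 0, y 85, z 18 mm. The fixed anvil is a 50 mm wide dark steel post 72 mm tall above the bed; its working face, turned to -y, is 30 mm beyond this point (clamp y 115 mm)
- handle (a point): middle of the fixed handle's grip: a level black bar 20 mm thick (clamp y -135 to -115 mm), z 38 to 72 mm, sticking out of the housing towards the robot to clamp x -138 mm; this point is at clamp x -109, y -125, z 55 mm. Free space under it
- trigger: steel trigger, a level lever 14 mm thick, 28 mm tall (z 41 to 69 mm), 90 mm long, in front (+y) of the handle, on an upright pin at clamp x -35, y -90 mm. Origin on the pin, z 55 mm. At rest it leans 0.12 rad away from the handle; squeezed towards it, it turns up to 0.30 rad to a stop. Its spring returns it. Squeeze it with the handle (60 mm over both, 38 squeezed) or draw it with a finger
- trigger_front (a point): point on the trigger's front face (turned away from the handle), 75 mm from the pin, at half height; moves with the trigger, full stroke 22 mm towards clamp -y. The return spring alone needs 3 to 4.5 N here; while the jaw moves add 0.93 x (3 N brake + the nose's push)
- jaw: the moving jaw: steel plate 36 x 46 mm on a toothed rod along the clamp's y, 58 mm above the table; origin on the rod, 7 mm behind the plate's front. The trigger's ratchet moves it +y by 70 mm per rad, to 21 mm a stroke; teeth of 6 mm, so up to 6 mm of a stroke is lost. It stays as the trigger returns, held by a brake of only 3 N: pressed harder, it slides back when the trigger is let go
- nose_face (a point): centre of the front face of the sprung nose, a black rubber disc of 30 mm on the jaw, its face 21 mm before the jaw's plate; it looks along clamp +y, 58 mm above the table, and meets the pier. At the start it is 40 to 85 mm short of where a seated pier's near face will be
- nose (a joint): how far the nose is pressed back into the jaw, m: 0 free, 0.016 right in; its spring gives 1 N per mm
- wagon: a small grey open model wagon, 76 x 32 x 40 mm, loose, a bystander; origin at the centre of its underside
- glue: a white glue bottle, 44 mm across and 125 mm tall, loose, a bystander beyond the clamp; origin at the centre of its underside
- jar: a small green paint jar, 36 mm across and 45 mm tall, loose, a bystander; origin at the centre of its underside
- mug: a white mug, 80 mm across and 92 mm tall, loose, a bystander; origin at the centre of its underside
- screwdriver: a screwdriver 170 mm long lying on the table, loose, a bystander; origin at its middle, on the table
- track_piece: a straight piece of model track, 168 x 30 x 8 mm, lying flat near the robot, loose, a bystander; origin at the centre of its underside
Not all that is in view belongs to the job. There is more than one size of the pier; the one meant has the size given above.

How it is judged:
By the outcome, as a careful person would: the job done as asked, in the order asked, and still so for the second after the job is handed in, while the arm keeps its last pose, push and grip.
It also fails if it takes over 61 s, if anything falls off the work surface, if the arm or the gripper's body presses on something with over 40 N, if the wrist force passes 120 N, or if a joint passes its speed limit or range.

### The arm

A 6-joint arm with a two-finger parallel gripper is mounted at the origin on the work surface. World frame = base frame: x ahead of the robot, y to its left, z up, the work surface at z = 0. Lengths are in m, angles in rad, forces in N, time in s.
With the tool pointing down it reaches from about 0.225 to 0.875 m from the base axis. Payload 3.4 kg.
Tool frame: the origin (TCP) lies at the very end of the fingers, on their centre line; the grasp point (between the pads) lies 19 mm behind it; z points along the fingers, y is the direction in which the jaws open and shut (so a half turn about z gives the same grasp; the last joint's range is limited). The gripper opens to 85 mm and grips with 20 to 120 N. Pads are 22 mm wide; open, the fingers measure 114 mm over their backs; the gripper's body (76 mm by 85 mm) begins 54 mm behind the grasp point. The pads swing forward as they close: fully open they stand 13 mm farther back than shut.
Start: joints at [1.033, 0.276, 1.505, -0, 1.361, -0.121], TCP at [0.233, 0.526, 0.231] pointing down, gripper open.
Joint ranges: [-2.89, 2.89], [-0.75, 2.08], [0.22, 2.7], [-1.18, 4.32], [0.11, 2.71], [-2.7, 2.7]. Speed limits (rad/s): [2.57, 2.57, 3.14, 3.14, 3.14, 3.14].

### API

Orientations are given as a unit quaternion [w, x, y, z].
In Python, from workcell import telemetry, cams, sign_off gives the robot as it stands.
- The arm moves only by the tool step_arm, never from a script. Its argument "moves" is a list of rows, each a list of 5 numbers: the shift along the world's x, y, z in mm, then the turn about the world's z in rad, then the closure in counts, from 0 (fully open) to 255 (shut). In form: [[dx, dy, dz, yaw, gripper], ...]. A call has 1 to 20 rows; each row shifts and turns the commanded pose from where the row before left it; what a row does not reach is not made up. A row lasts 1/8 s, in which the tool goes at most 62.5 mm and 10.7 degrees, less where a joint would pass 70% of its speed; a pose out of reach is approached as far as the arm can. A call is refused whole if a number of a shift passes 62.5 or a number of a turn 0.188, either way. A call with a gripper value outside its range is refused whole. The fingers move at their own pace and stop on an object; "newtons" is the grip in N (left out, the last holds). Time passes only in rows, so rows that do not move let the fingers close. It gives the time, the measured TCP pose, the force and the opening at its end, in the units of the state.
- telemetry.sense(): the state, without advancing time (a new reading comes with each control period).
- cams.snapshot(name): name is "side" or "top"; returns a dict with "img" (420x560x3 uint8, red, green, blue), "K" (3x3 intrinsics, pixels), "world_to_cam" (4x4, takes a point from world to camera coordinates). Camera axes: x right, y down, z forward; pixel columns grow to the right and rows downward; lengths in m; the calibration is good to about 2 mm. A picture is of the moment at which its call begins. There is no depth.
- sign_off(): hands the job in, once; it reports no verdict.
The state is a dict: "time": time; "joint_positions": joint angles; "dq": joint speeds; "joint_torque": joint torques, N m; "ee_pos": TCP position; "orientation": TCP orientation; "wrist_force": force on the tool from outside, world axes, zero at the start; "ft_torque": the same for the moment, N m; "finger_gap": finger opening in m.
Only numpy, scipy, OpenCV 4.12 (cv2) and the standard library are available. Lean on these libraries where they do the work, as an engineer would, in place of code of your own. Each camera call takes 0.05 s, during which the arm holds its last target.

## Working session

There is one attempt and no reset: what is moved stays moved. The work goes in short steps, Python scripts to look and compute and a tool call to move; the robot and the scene stay as the last step left them, time stands still between calls to the robot, and variables do not carry over. Pictures are saved under pics/ and viewed, and the job is handed in when it is done.

Besides the shell and the picture viewer there is one more tool, called after "Call:" by a JSON object that holds its "fn" and its "kwargs", one argument or row to a line. step_arm: Moves the arm, as the interface text tells. Its arguments: {"type":"object","properties":{"moves":{"type":"array","items":{"type":"array","items":{"type":"number"}}},"newtons":{"type":"number"}},"required":["moves"]}

```bash
ls; mkdir -p pics
python3 - <<'E'
from workcell import telemetry, cams
import cv2
s=telemetry.sense(); print(s)
for n in("side","top"):
    d=cams.snapshot(n); cv2.imwrite(f"pics/{n}0.png",d["img"][:,:,::-1]); print(n,d["K"],d["world_to_cam"])
E
```

```text
pics
{'time': 0.0, 'joint_positions': array([ 1.03296804e+00,  2.76630907e-01,  1.50618722e+00,  2.42214109e-05,
        1.36068636e+00, -1.20968398e-01]), 'dq': array([ 0.00171314,  0.00071741,  0.00017772, -0.00037097, -0.00078298,
        0.00010336]), 'joint_torque': array([ 3.46198767e-04, -4.16781414e+01, -2.45811886e+01, -4.69766983e-04,
        1.11128765e-02, -4.69975674e-06]), 'ee_pos': array([0.2325106 , 0.52529534, 0.23039768]), 'orientation': array([-3.20419846e-04,  2.06926470e-01,  9.78356030e-01, -9.00694987e-04]), 'wrist_force': array([ 0.82125944,  0.22417619, -0.22655397]), 'ft_torque': array([0.029395  , 0.03799113, 0.02962986]), 'finger_gap': 0.085823021666351}
side [[388.21199362   0.         281.82964687]
 [  0.         388.21199362 215.30290925]
 [  0.           0.           1.        ]] [[ 0.96981555 -0.2437418   0.00690867 -0.56474573]
 [-0.12719421 -0.52985505 -0.83849583  0.11602886]
 [ 0.20803708  0.81230755 -0.54486421  0.98444932]
 [ 0.          0.          0.          1.        ]]
top [[545.66316287   0.         273.26003437]
 [  0.         545.66316287 213.31871208]
 [  0.           0.           1.        ]] [[-0.12433298 -0.99222982 -0.0046142   0.04001625]
 [-0.96980755  0.12250394 -0.21086986  0.5771174 ]
 [ 0.20979662 -0.02174319 -0.97750325  1.2907429 ]
 [ 0.          0.          0.          1.        ]]
```

View pics/side0.png

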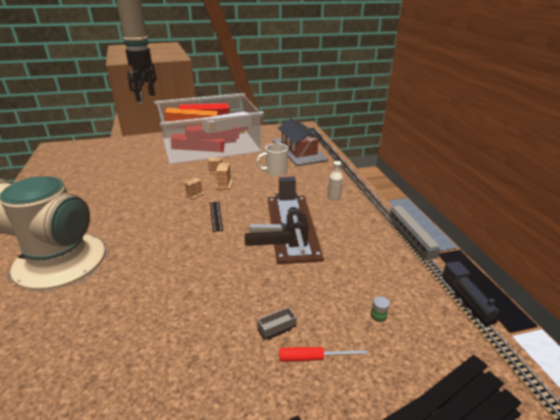

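View pics/top0.png

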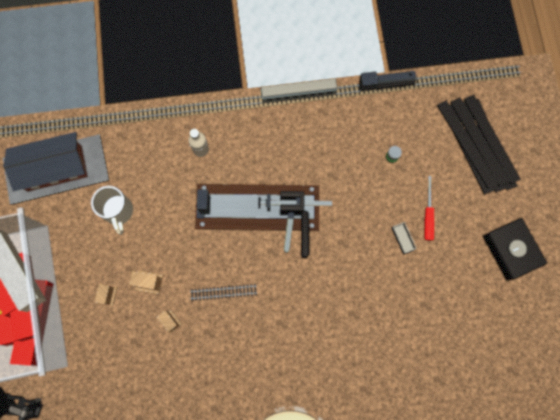

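```bash
cat > h.py <<'E'
import numpy as np, cv2
from workcell import telemetry, cams, sign_off
def snap(n,tag=None):
    d=cams.snapshot(n)
    if tag: np.savez(f"pics/{n}_{tag}.npz",**d)
    return d
def load(n,tag): return dict(np.load(f"pics/{n}_{tag}.npz"))
def proj(d,P):
    P=np.atleast_2d(P); c=P@d["world_to_cam"][:3,:3].T+d["world_to_cam"][:3,3]
    q=c@d["K"].T; return q[:,:2]/q[:,2:]
def ray(d,uv):
    R=d["world_to_cam"][:3,:3];t=d["world_to_cam"][:3,3]
    o=-R.T@t; r=R.T@np.linalg.solve(d["K"],np.array([uv[0],uv[1],1.])); return o,r
def atz(d,uv,z):
    o,r=ray(d,uv); return o+r*(z-o[2])/r[2]
def tri(d1,p1,d2,p2):
    o1,r1=ray(d1,p1);o2,r2=ray(d2,p2)
    A=np.stack([r1,-r2],1); s=np.linalg.lstsq(A,o2-o1,rcond=None)[0]
    a=o1+s[0]*r1;b=o2+s[1]*r2
    return (a+b)/2,np.linalg.norm(a-b)
def crop(d,x0,y0,x1,y1,k,name):
    im=d["img"][y0:y1,x0:x1,::-1]; im=cv2.resize(im,None,fx=k,fy=k,interpolation=cv2.INTER_CUBIC)
    for x in range((x0+9)//10*10,x1,10):
        cv2.line(im,((x-x0)*k,0),((x-x0)*k,6),(0,255,0),1)
        if x%20==0: cv2.putText(im,str(x),((x-x0)*k,18),0,.4,(0,255,255),1)
    for y in range((y0+9)//10*10,y1,10):
        cv2.line(im,(0,(y-y0)*k),(6,(y-y0)*k),(0,255,0),1)
        cv2.putText(im,str(y),(8,(y-y0)*k+4),0,.4,(0,255,255),1)
    cv2.imwrite("pics/"+name,im)
E
python3 - <<'E'
from h import *
t=snap("top","a"); s=snap("side","a")
crop(t,80,255,200,345,6,"t_piers.png"); crop(s,170,145,260,210,8,"s_piers.png")
crop(t,180,170,340,265,5,"t_clamp.png"); crop(s,230,165,340,270,5,"s_clamp.png")
E
```

```text
(no output)
```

View pics/t_piers.png

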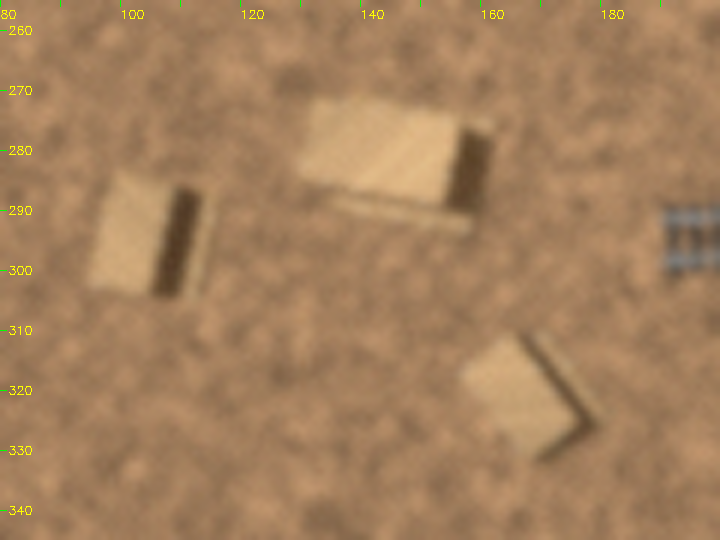

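View pics/s_piers.png

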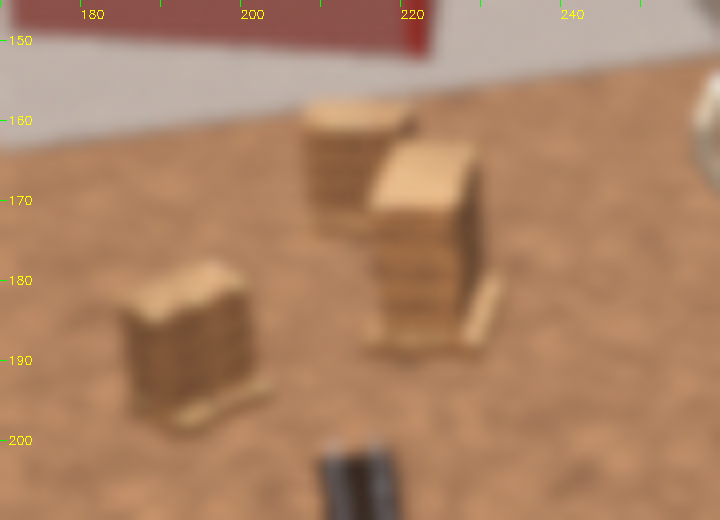

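View pics/t_clamp.png

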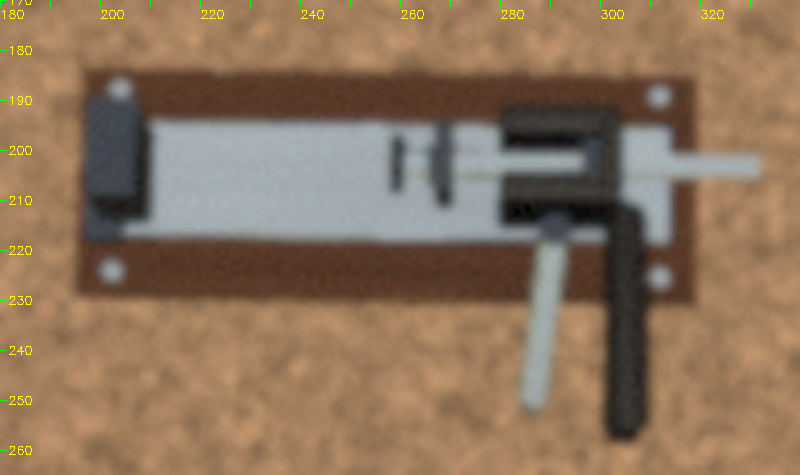

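View pics/s_clamp.png

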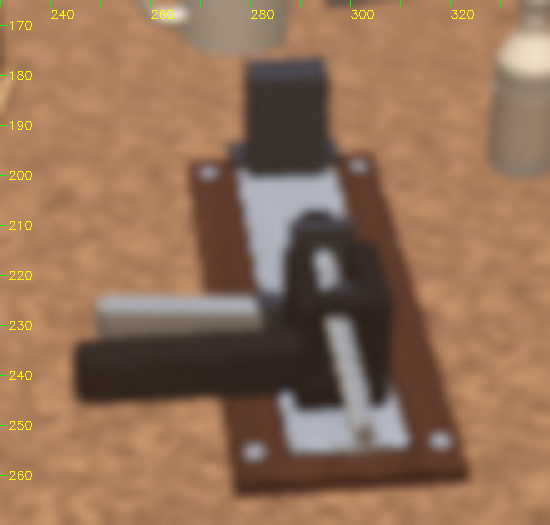

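```bash
cat >> h.py <<'E'
def tf(p,P):
    x,y,yaw=p[:3]; c,s=np.cos(yaw),np.sin(yaw); P=np.atleast_2d(P)
    return np.c_[x+c*P[:,0]-s*P[:,1], y+s*P[:,0]+c*P[:,1], P[:,2]+(p[3] if len(p)>3 else 0)]
def box(x0,x1,y0,y1,z0,z1):
    return np.array([[x,y,z] for z in(z0,z1) for x,y in((x0,y0),(x1,y0),(x1,y1),(x0,y1))])/1000.
def wire(d,im,k,off,P,col):
    q=((proj(d,P)-off)*k).astype(int)
    for a,b in[(0,1),(1,2),(2,3),(3,0),(4,5),(5,6),(6,7),(7,4),(0,4),(1,5),(2,6),(3,7)]:
        cv2.line(im,tuple(q[a]),tuple(q[b]),col,1)
def over(d,x0,y0,x1,y1,k,name,boxes):
    im=cv2.resize(d["img"][y0:y1,x0:x1,::-1],None,fx=k,fy=k,interpolation=cv2.INTER_CUBIC)
    cs=[(0,255,0),(0,255,255),(255,0,255),(255,255,0),(0,0,255)]
    for i,b in enumerate(boxes): wire(d,im,k,np.array([x0-.0,y0-.0]),b,cs[i%5])
    cv2.imwrite("pics/"+name,im)
E
python3 - <<'E'
from h import *
from scipy.optimize import least_squares
t=load("top","a"); s=load("side","a")
T=[((60,160,12),(197.2,184.4)),((60,-160,12),(319,185.6)),((-60,-160,12),(319,230.6)),((-60,160,12),(195.2,229)),
((25,115,90),(208,189)),((-25,115,90),(208,212)),((-138,-115,72),(301.5,257)),((-138,-135,72),(308,257))]
S=[((-60,-160,0),(277.2,263.8)),((60,-160,0),(323.6,260.6)),((-60,160,12),(268,197.6)),((60,160,12),(304.8,196)),
((-25,115,90),(279.4,181.5)),((25,115,90),(295.6,181.5)),((-25,115,18),(279.4,200)),((25,115,18),(295.4,200)),((-138,-135,72),(245.5,234)),((-138,-135,38),(246,245))]
print(atz(t,(257,207),.018))
A=lambda L:(np.array([a for a,_ in L])/1000.,np.array([b for _,b in L])+.0)
a,ua=A(T);b,ub=A(S)
f=lambda p:np.r_[(proj(t,tf(p,a))-ua).ravel()/545,(proj(s,tf(p,b))-ub).ravel()/388]*500
r=least_squares(f,[.5,0,0,0],loss="soft_l1"); print(r.x); print((f(r.x).reshape(-1,2)).round(1))
q=least_squares(lambda p:f(p)[:16],[.5,0,0]).x; print("top only",q)
q=least_squares(lambda p:f(p)[16:],[.5,0,0]).x; print("side only",q)
p=r.x[:3]
B=[tf(p,box(*v)) for v in((-60,60,-160,160,0,12),(-30,30,-160,115,12,18),(-25,25,115,140,18,90),(-138,-25,-135,-115,38,72),(-25,25,-122,-62,18,90))]
over(t,180,170,340,265,5,"ot.png",B); over(s,230,165,340,270,5,"os.png",B)
E
```

```text
[0.60865901 0.00604308 0.018     ]
[ 0.61406615  0.00731252 -0.13894525  0.00083661]
[[-1.7 -2. ]
 [-0.6 -1.7]
 [-0.5 -1.3]
 [-1.7 -1.3]
 [ 0.5 -1.1]
 [-0.3 -4. ]
 [ 0.3 -0.8]
 [ 2.  -0.7]
 [-0.9  0.5]
 [-0.4  0.7]
 [-1.4 -1.6]
 [-0.9 -1.8]
 [-0.1 -0.9]
 [ 0.3 -1.8]
 [-0.2  1.9]
 [-0.2  0.9]
 [-2.1  4. ]
 [-2.   3.9]]
top only [ 0.60978728  0.00729441 -0.13737989]
side only [ 0.61699363  0.01150393 -0.13973167]
```

View pics/ot.png

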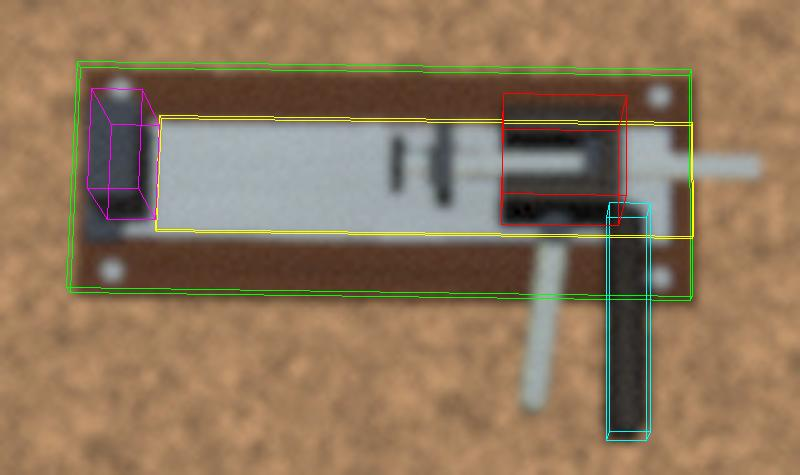

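View pics/os.png

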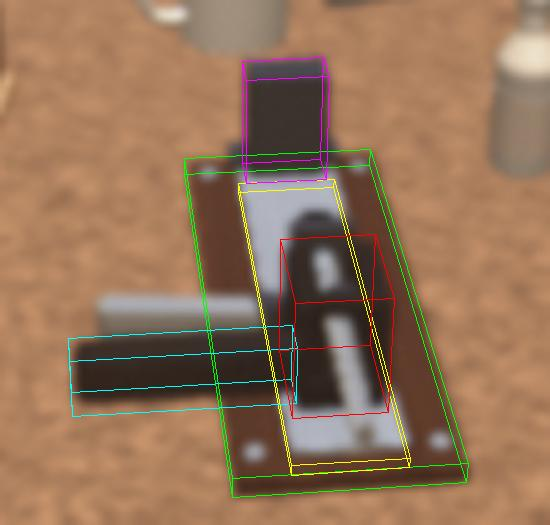

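Run:
```python
from h import *
t=load("top","a"); s=load("side","a")
crop(t,190,175,260,240,11,"t1.png"); crop(t,250,180,325,262,9,"t2.png"); crop(s,240,170,330,265,6,"s1.png")
```

```text
(no output)
```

View pics/t1.png

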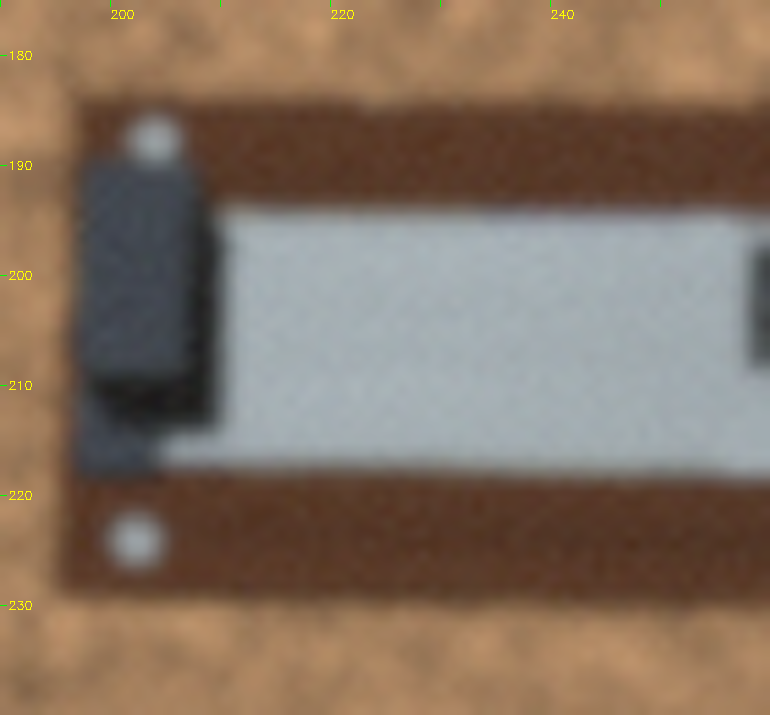

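View pics/t2.png

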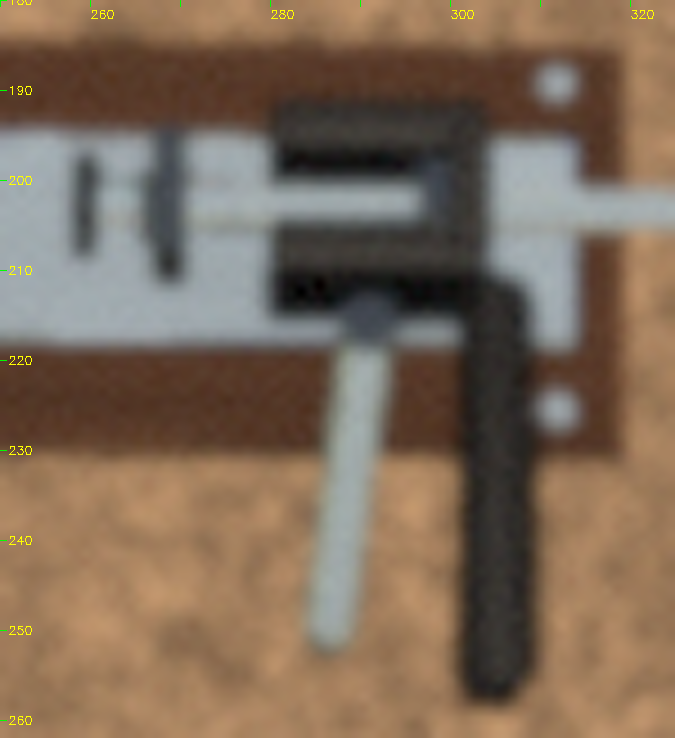

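View pics/s1.png

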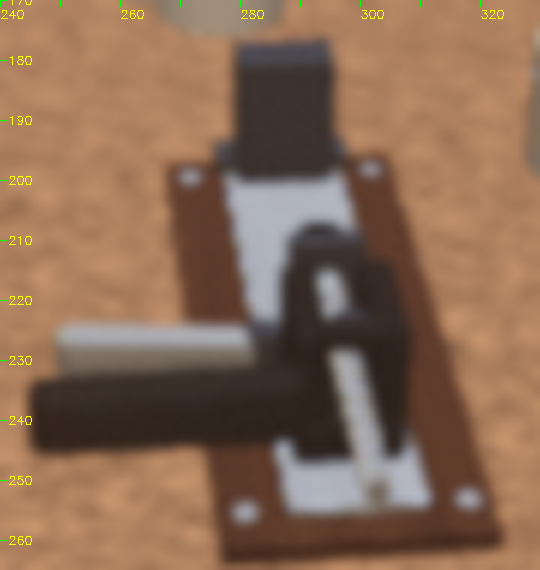

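```bash
cat > fit.py <<'E'
from h import *
from scipy.optimize import least_squares
t=load("top","a"); s=load("side","a")
T=[((60,160,12,1),(196.6,183.6)),((60,-160,12,1),(318.7,185.3)),((-60,-160,12,1),(318.4,230.1)),((-60,160,12,1),(195.,229.1)),
((25,115,90,0),(206.8,188.9)),((-25,115,90,0),(206.5,208.6)),((-25,115,18,0),(209,213.8)),((25,115,18,0),(209.5,193.2))]
S=[((-60,-160,0,1),(276.6,263.4)),((60,-160,0,1),(323.2,260.4)),((-60,160,12,1),(267.6,197.1)),((60,160,12,1),(304.2,195.4)),
((-25,115,90,0),(278.9,180.4)),((25,115,90,0),(294.8,180.4)),((-25,115,18,0),(279.2,199.9)),((25,115,18,0),(294.6,199.6))]
A=lambda L:(np.array([a for a,_ in L])/1000.,np.array([b for _,b in L])+.0)
a,ua=A(T);b,ub=A(S)
def g(p,L,bc):
    P=L[:,:3].copy(); P[:,1]+=L[:,3]*1000*bc; return tf(p,P)
f=lambda p:np.r_[(proj(t,g(p[:3],a,p[3]))-ua).ravel(),(proj(s,g(p[:3],b,p[3]))-ub).ravel()]
for nm,sl in(("both",slice(0,None)),("top",slice(0,16)),("side",slice(16,None))):
    r=least_squares(lambda p:f(p)[sl],[.6,0,-.1,0],loss="soft_l1"); print(nm,r.x.round(4)); print(r.fun.reshape(-1,2).round(1).tolist())
    if nm=="both":p=r.x
bc=p[3]*1000
B=[tf(p[:3],box(*v)) for v in((-60,60,-160+bc,160+bc,0,12),(-30,30,-140,115,12,18),(-25,25,115,140,18,90),(-138,-25,-135,-115,38,72),(-25,25,-122,-62,18,90))]
over(t,180,170,340,265,5,"ot.png",B); over(s,230,165,340,270,5,"os.png",B)
E
python3 fit.py
```

```text
both [ 0.6136  0.0123 -0.1396 -0.0063]
[[-0.7, -0.9], [0.2, -0.9], [0.6, -0.3], [-1.2, -1.1], [-0.3, -0.6], [-0.8, -0.4], [0.2, 0.6], [0.5, 2.2], [-0.6, 1.4], [-0.3, 1.4], [-1.0, -0.3], [-0.4, -0.3], [-0.1, -0.1], [0.5, -0.8], [-0.5, 1.0], [0.1, 0.5]]
top [ 0.6125  0.0123 -0.1411 -0.0067]
[[-0.4, -0.6], [0.5, -0.4], [0.8, 0.2], [-0.9, -0.8], [-0.2, -0.3], [-0.7, -0.1], [0.3, 0.9], [0.6, 2.5]]
side [ 0.6151  0.014  -0.1379 -0.0047]
[[-0.1, 0.5], [0.0, 0.5], [-0.8, -0.8], [-0.3, -0.9], [0.2, -0.4], [0.7, -1.1], [-0.2, 0.7], [0.3, 0.2]]
```

View pics/ot.png

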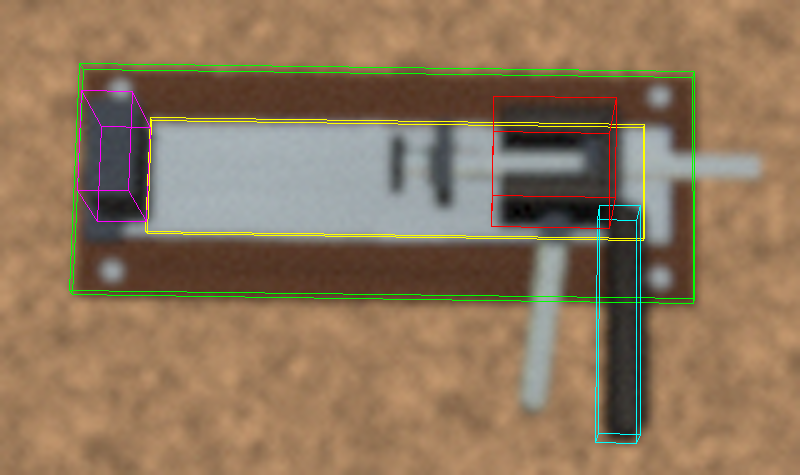

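View pics/os.png

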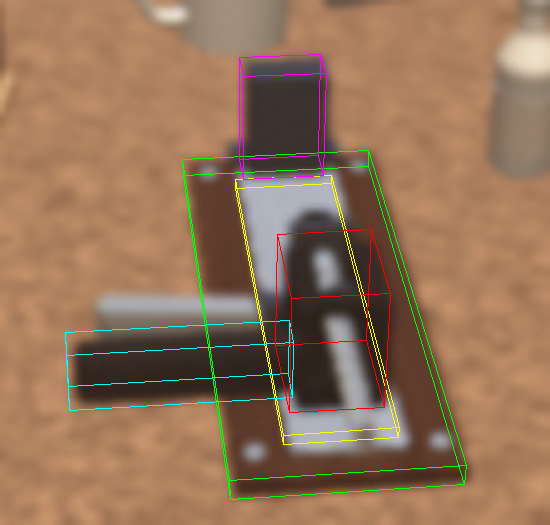

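```bash
cat > fitp.py <<'E'
from h import *
from scipy.optimize import least_squares
t=load("top","a"); s=load("side","a")
c=lambda q,k,o:(np.array(q)+.5)/k-.5+np.array(o)
a=np.array([(17,30,72),(17,-30,72),(-17,-30,72),(-17,30,72),(-24,-30,10)])/1000
ua=c([(315,100),(463,118),(440,208),(300,182),(470,232)],6,(80,255))
b=np.array([(-17,-30,72),(17,-30,72),(17,30,72),(-17,30,72),(-24,-30,0),(24,-30,0)])/1000
ub=c([(372,207),(460,210),(480,148),(395,142),(362,352),(488,352)],8,(170,145))
f=lambda p:np.r_[(proj(t,tf(p,a))-ua).ravel(),(proj(s,tf(p,b))-ub).ravel()]
for nm,sl in(("both",slice(0,None)),("top",slice(0,10)),("side",slice(10,None))):
    r=least_squares(lambda p:f(p)[sl],[.4,.3,-.1],loss="soft_l1"); print(nm,r.x.round(4)); print(r.fun.reshape(-1,2).round(1).tolist())
    if nm=="both":p=r.x
# heights by triangulation, front top corners
print(tri(t,ua[2],s,ub[0]),tri(t,ua[1],s,ub[1]))
B=[tf(p[:3],box(*v)) for v in((-24,24,-30,30,0,10),(-17,17,-30,30,10,72))]
over(t,80,255,200,345,6,"otp.png",B); over(s,170,145,260,210,8,"osp.png",B)
E
python3 fitp.py
```

```text
both [ 0.4539  0.2992 -0.2808]
[[-0.3, -0.8], [-0.6, 0.0], [0.4, -0.9], [-0.8, -0.5], [0.3, -0.2], [-0.6, 0.2], [-1.1, 0.1], [-0.9, -0.2], [-0.3, 0.4], [0.4, 1.5], [-1.0, 1.8]]
top [ 0.4527  0.2988 -0.284 ]
[[-0.1, -0.4], [-0.3, 0.6], [0.6, -0.4], [-0.6, -0.0], [0.5, 0.3]]
side [ 0.4563  0.3028 -0.2757]
[[0.1, -0.3], [-0.5, -0.5], [-0.3, -0.7], [0.3, -0.1], [1.1, 0.9], [-0.4, 1.2]]
(array([0.42926574, 0.27636825, 0.07173083]), np.float64(0.004003295595786522)) (array([0.4636251 , 0.26426918, 0.07231445]), np.float64(0.0036755004493057657))
```

View pics/otp.png

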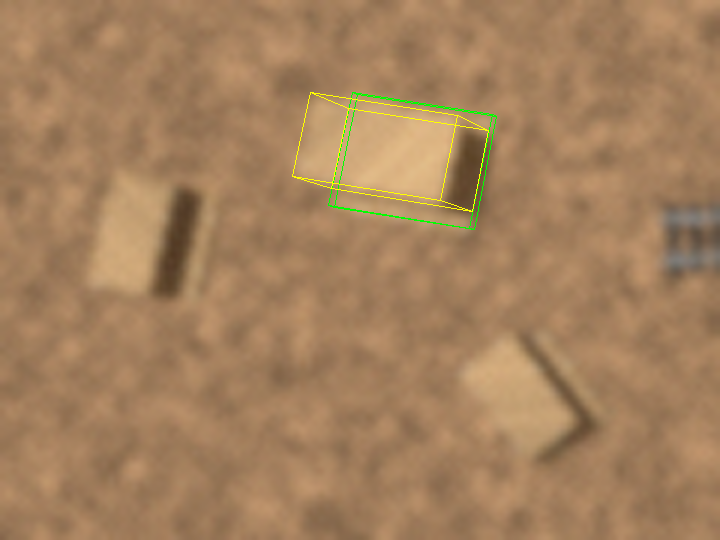

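View pics/osp.png

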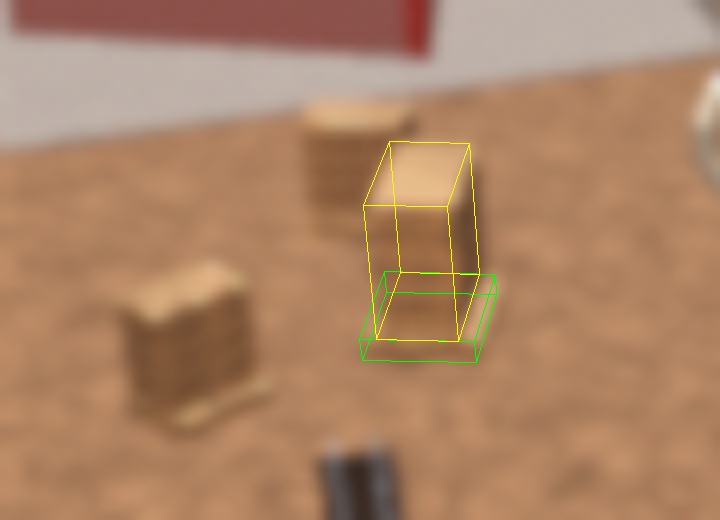

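Call:
{"fn": "step_arm", "kwargs": {
  "moves": [
    [22,-22,0,-0.14,0],
    [22,-22,0,-0.14,0],
    [22,-23,0,-0.144,0],
    [22,-23,0,-0.144,0],
    [22,-23,0,-0.144,0],
    [22,-23,0,-0.144,0],
    [22,-23,0,-0.144,0],
    [22,-23,0,-0.144,0],
    [22,-22,0,-0.144,0],
    [23,-22,0,-0.144,0],
    [0,0,-50,0,0],
    [0,0,0,0,0]
  ]
}}

```text
time: 1.7
ee_pos: [0.4511, 0.2981, 0.178]
orientation: [-0.001, 0.798, 0.602, -0.004]
wrist_force: [0.4, 1.0, 1.2]
finger_gap: 0.0855
```

Run:
```python
from h import *
from scipy.spatial.transform import Rotation as R
s=telemetry.sense(); q=s["orientation"]; print(s["time"],s["ee_pos"],s["wrist_force"]); M=R.from_quat(q[[1,2,3,0]]).as_matrix(); print(M.round(3), np.arctan2(M[1,1],M[0,1]))
t=snap("top","b"); d=snap("side","b")
print(proj(t,s["ee_pos"]),proj(d,s["ee_pos"]))
crop(t,80,225,200,325,6,"t_b.png"); crop(d,150,70,260,210,5,"s_b.png")
```

```text
1.7 [0.45109607 0.29805028 0.17801848] [0.35239509 0.96681485 1.15098121]
[[ 0.275  0.961 -0.008]
 [ 0.961 -0.275 -0.004]
 [-0.006 -0.007 -1.   ]] -0.27883433410275843
[[131.67971524 276.09379976]] [[218.78340066 136.43634306]]
```

View pics/t_b.png

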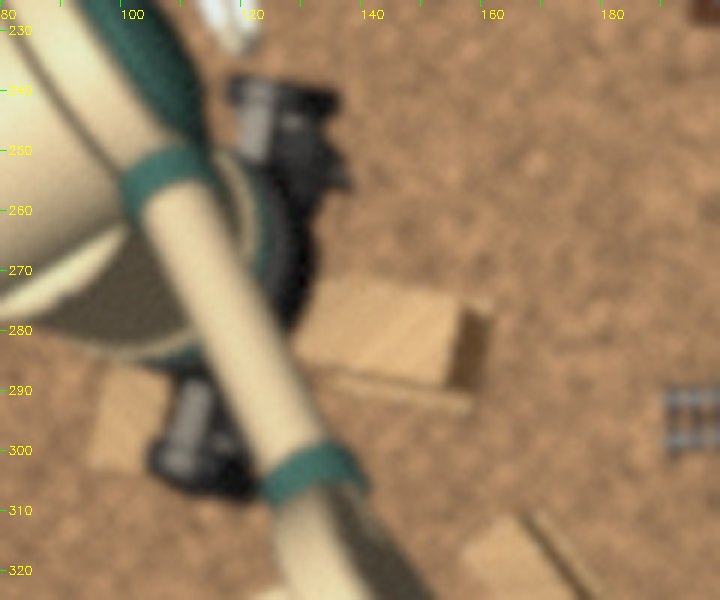

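View pics/s_b.png

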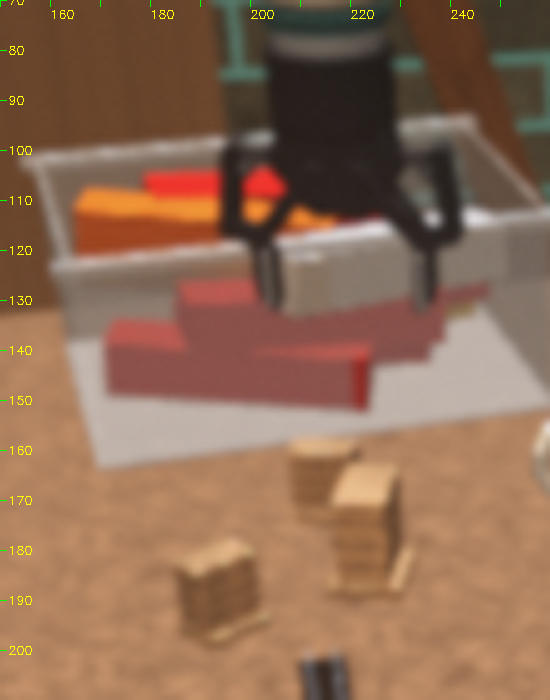

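Run:
```python
from h import *
t=load("top","a");s=load("side","a")
for uv in((96,296),(110,296),(103,294)): print(atz(t,uv,.05), atz(t,uv,.0))
for uv in((162,320),): print(atz(t,uv,.05))
d=load("side","b"); print(proj(d,[[.4511,.298,.191],[.4511+.0485*.961,.298-.0485*.275,.191],[.4511-.0485*.961,.298+.0485*.275,.191]]))
```

```text
[0.43046339 0.41932231 0.05      ] [0.43558449 0.43515373 0.        ]
[0.42622729 0.38559489 0.05      ] [0.43118957 0.40016176 0.        ]
[0.43315468 0.40217419 0.05      ] [0.43837669 0.41736267 0.        ]
[0.35354894 0.26505129 0.05      ]
[[218.44844332 132.50923723]
 [233.86848039 132.79546794]
 [203.05723051 132.22354155]]
```

Call:
{"fn": "step_arm", "kwargs": {
  "moves": [
    [2,2,-40,0,0],
    [0,0,-40,0,0],
    [0,0,-40,0,0],
    [0,0,-32,0,0],
    [0,0,0,0,0],
    [0,0,0,0,160],
    [0,0,0,0,160],
    [0,0,0,0,160],
    [0,0,0,0,160]
  ],
  "newtons": 30
}}

```text
time: 2.92
ee_pos: [0.4567, 0.3023, 0.0308]
orientation: [0.0, 0.798, 0.602, 0.001]
wrist_force: [-0.4, 0.1, 7.4]
finger_gap: 0.0341
```

Run:
```python
from h import *
s=telemetry.sense();print(s["ee_pos"],s["finger_gap"],s["wrist_force"])
t=snap("top","c"); d=snap("side","c")
crop(d,160,120,260,210,6,"s_c.png")
```

```text
[0.45672227 0.30234938 0.03084035] 0.03410416658931413 [-0.41595403  0.13484413  7.40904678]
```

View pics/s_c.png

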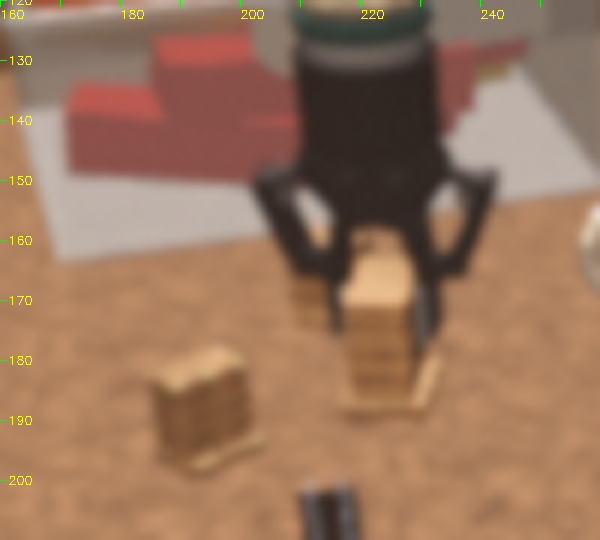

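Call:
{"fn": "step_arm", "kwargs": {
  "moves": [
    [0,0,20,0,160],
    [0,0,40,0,160],
    [0,0,40,0,160],
    [8,-12,20,0.014,160],
    [17,-24,0,0.014,160],
    [20,-28,0,0.014,160],
    [20,-28,0,0.014,160],
    [20,-28,0,0.014,160],
    [20,-28,0,0.014,160],
    [20,-28,0,0.014,160],
    [20,-28,0,0.014,160],
    [14,-18,0,0.014,160],
    [6,-8,0,0.014,160],
    [0,0,-30,0,160],
    [0,0,-30,0,160],
    [0,0,-10,0,160],
    [0,0,0,0,160],
    [0,0,0,0,160]
  ]
}}

```text
time: 5.28
ee_pos: [0.6217, 0.0721, 0.0806]
orientation: [0.001, 0.754, 0.657, 0.001]
wrist_force: [0.1, 0.7, 0.0]
finger_gap: 0.0334
```

Run:
```python
from h import *
s=telemetry.sense();print(s["ee_pos"],s["finger_gap"],s["wrist_force"])
t=snap("top","d"); d=snap("side","d")
crop(d,230,120,340,230,5,"s_d.png");crop(t,180,165,310,265,6,"t_d.png")
```

```text
[0.62173011 0.07206395 0.08064847] 0.03344117264922831 [0.0817112  0.65235706 0.03027645]
```

View pics/s_d.png

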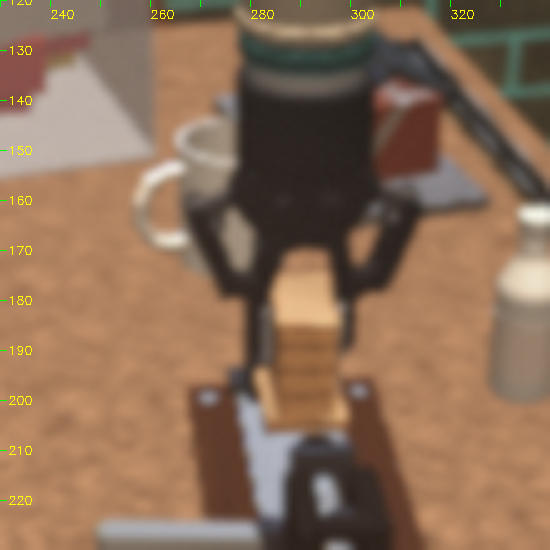

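View pics/t_d.png

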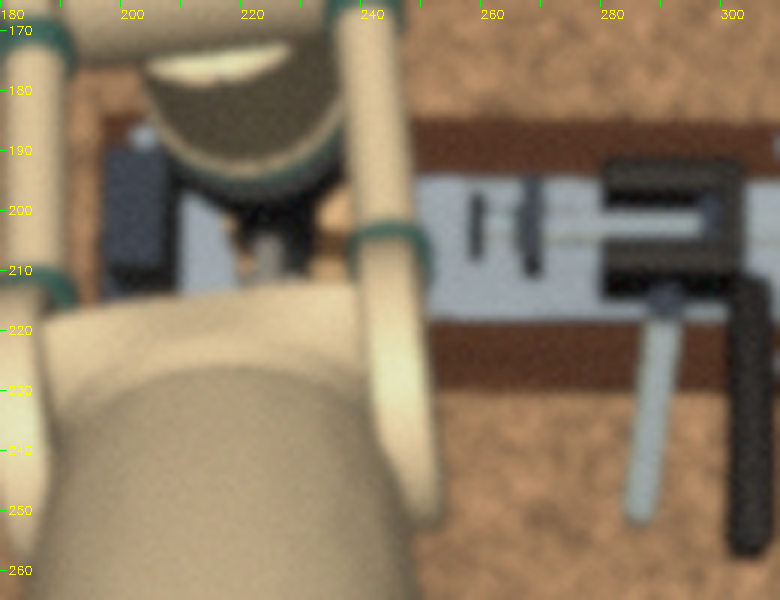

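```bash
cat > fitd.py <<'E'
from h import *
from scipy.optimize import least_squares
d=load("side","d")
yaw=-.14
c=lambda q,k,o:(np.array(q)+.5)/k-.5+np.array(o)
b=np.array([(-17,-30,72),(17,-30,72),(-24,-30,0),(24,-30,0)])/1000
ub=c([(273,323),(340,323),(265,427),(347,432)],5,(230,120))
print(ub)
f=lambda p:(proj(d,tf([p[0],p[1],yaw,p[2]],b))-ub).ravel()
r=least_squares(f,[.62,.07,.05]);print("free z",r.x,r.fun.round(2))
r=least_squares(lambda p:f([p[0],p[1],.0498]),[.62,.07]);print("z fixed",r.x,r.fun.round(2))
E
python3 fitd.py
```

```text
[[284.2 184.2]
 [297.6 184.2]
 [282.6 205. ]
 [299.  206. ]]
free z [0.6267498  0.08553284 0.04216747] [ 0.93  0.07 -0.54 -0.47 -0.14  1.11 -0.27 -0.7 ]
z fixed [0.6231397  0.07283306] [ 0.85 -0.09 -0.45 -0.63 -0.25  1.26 -0.16 -0.57]
```

Call:
{"fn": "step_arm", "kwargs": {
  "moves": [
    [0,0,-12,0,160],
    [1,7,-12,0,160],
    [2,13,-2,0,160],
    [0,0,-2,0,160],
    [0,0,0,0,160]
  ]
}}

```text
time: 6.0
ee_pos: [0.6239, 0.0921, 0.0512]
orientation: [0.0, 0.754, 0.657, -0.0]
wrist_force: [-0.5, -0.3, -0.4]
finger_gap: 0.0339
```

Call:
{"fn": "step_arm", "kwargs": {
  "moves": [
    [0,0,-2,0,160],
    [0,0,0,0,160]
  ]
}}

```text
time: 6.25
ee_pos: [0.6237, 0.0916, 0.0493]
orientation: [0.0, 0.754, 0.657, -0.0]
wrist_force: [-0.2, 1.0, -1.2]
finger_gap: 0.0334
```

Call:
{"fn": "step_arm", "kwargs": {
  "moves": [
    [0,0,-1,0,160],
    [0,0,0,0,160]
  ]
}}

```text
time: 6.5
ee_pos: [0.6239, 0.0916, 0.0489]
orientation: [0.0, 0.754, 0.657, 0.0]
wrist_force: [-0.8, -0.5, 3.2]
finger_gap: 0.0339
```

Call:
{"fn": "step_arm", "kwargs": {
  "moves": [
    [0,2,0,0,160],
    [0,0,0,0,160]
  ]
}}

```text
time: 6.75
ee_pos: [0.6243, 0.0935, 0.0489]
orientation: [0.001, 0.754, 0.657, 0.0]
wrist_force: [-0.7, -1.8, 5.1]
finger_gap: 0.0332
```

Call:
{"fn": "step_arm", "kwargs": {
  "moves": [
    [0.3,2,0,0,160],
    [0,0,0,0,160]
  ]
}}

```text
time: 7.0
ee_pos: [0.6247, 0.0955, 0.0489]
orientation: [0.001, 0.754, 0.657, 0.0]
wrist_force: [-0.1, -2.0, 5.0]
finger_gap: 0.0338
```

Call:
{"fn": "step_arm", "kwargs": {
  "moves": [
    [0.3,2,0,0,160],
    [0,0,0,0,160]
  ]
}}

```text
time: 7.25
ee_pos: [0.625, 0.0976, 0.0489]
orientation: [0.001, 0.754, 0.657, 0.0]
wrist_force: [-0.2, -3.3, 4.5]
finger_gap: 0.0337
```

Call:
{"fn": "step_arm", "kwargs": {
  "moves": [
    [0.2,1.5,0,0,160],
    [0,0,0,0,160]
  ]
}}

```text
time: 7.5
ee_pos: [0.6252, 0.0986, 0.0489]
orientation: [0.001, 0.754, 0.657, 0.0]
wrist_force: [-0.5, -3.4, 5.9]
finger_gap: 0.0336
```

Call:
{"fn": "step_arm", "kwargs": {
  "moves": [
    [0.2,1.5,0,0,160],
    [0,0,0,0,160]
  ]
}}

```text
time: 7.75
ee_pos: [0.6252, 0.0986, 0.0489]
orientation: [0.002, 0.754, 0.657, -0.001]
wrist_force: [-1.7, -8.2, 5.8]
finger_gap: 0.0338
```

Run:
```python
from h import *
s=telemetry.sense();print(s["ee_pos"],s["finger_gap"],s["wrist_force"])
t=snap("top","e"); d=snap("side","e")
crop(d,250,150,330,230,7,"s_e.png");crop(t,190,175,260,235,10,"t_e.png")
```

```text
[0.62521194 0.09862312 0.04889097] 0.03379996094047286 [-1.66902672 -8.190915    5.77561646]
```

View pics/s_e.png

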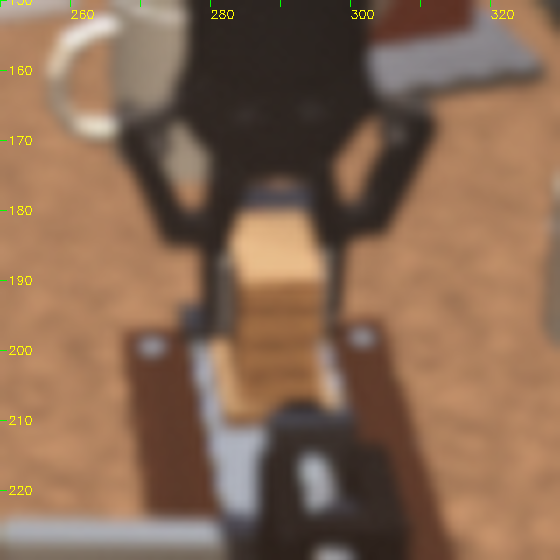

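View pics/t_e.png

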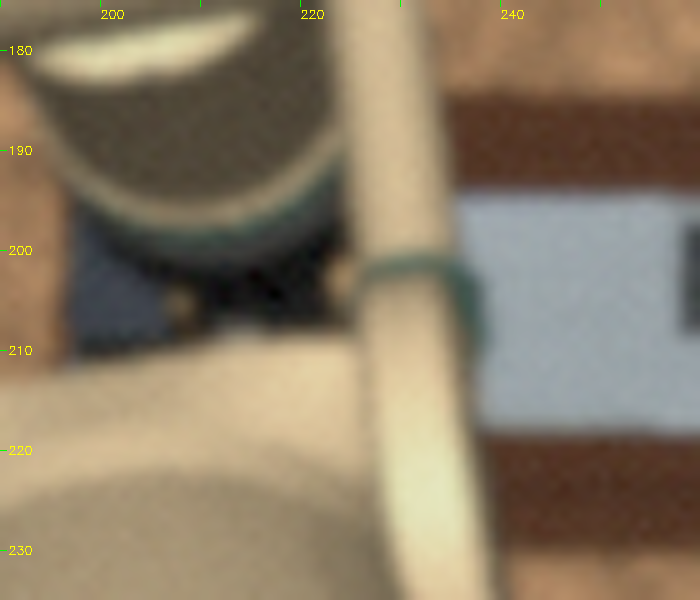

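Call:
{"fn": "step_arm", "kwargs": {
  "moves": [
    [-0.1,-1,0,0,160],
    [0,0,0,0,160],
    [0,0,0,0,60],
    [0,0,0,0,60],
    [0,0,0,0,60],
    [0,0,0,0,60]
  ]
}}

```text
time: 8.6
ee_pos: [0.6246, 0.1, 0.0481]
orientation: [-0.0, 0.754, 0.657, -0.0]
wrist_force: [-0.0, 0.1, -0.1]
finger_gap: 0.0653
```

Call:
{"fn": "step_arm", "kwargs": {
  "moves": [
    [0,0,10,0,60],
    [0,0,30,0,60],
    [0,0,40,0,60],
    [-20,-20,40,0,60],
    [-40,-40,0,0,60],
    [-40,-40,0,0,60],
    [0,0,0,0,60]
  ]
}}

```text
time: 9.48
ee_pos: [0.5217, -0.002, 0.1692]
orientation: [-0.0, 0.755, 0.655, -0.001]
wrist_force: [0.7, 0.7, -0.0]
finger_gap: 0.0655
```

Run:
```python
from h import *
s=telemetry.sense();print(s["time"],s["ee_pos"],s["finger_gap"],s["wrist_force"],s["joint_positions"])
t=snap("top","f"); d=snap("side","f")
crop(d,250,150,330,230,7,"s_f.png");crop(t,190,175,260,235,10,"t_f.png")
```

```text
9.475 [ 0.52169907 -0.00196361  0.16924625] 0.06548235650293535 [ 0.72037518  0.67019938 -0.04859242] [-1.36620296e-01  2.40748461e-01  1.71631818e+00 -8.64926535e-04
  1.18549337e+00  4.91715192e-03]
```

View pics/s_f.png

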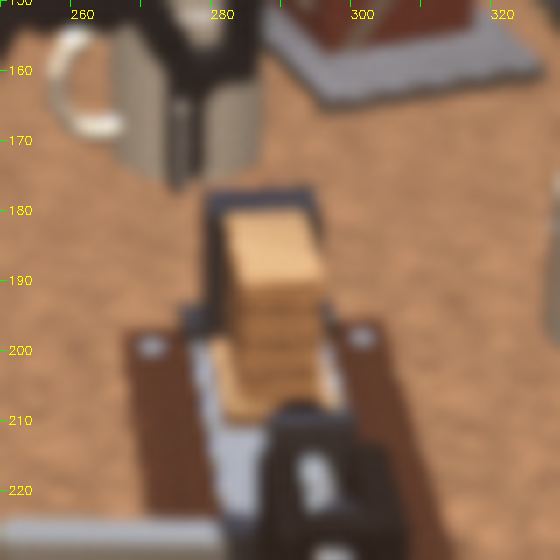

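View pics/t_f.png

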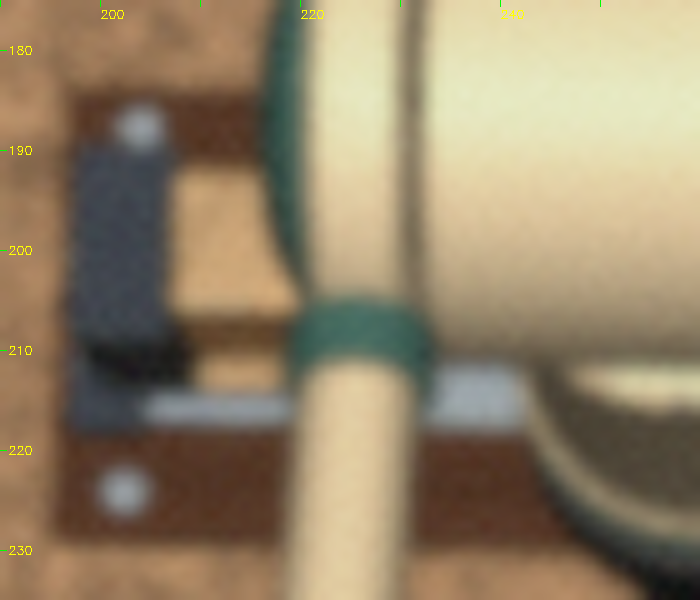

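Call:
{"fn": "step_arm", "kwargs": {
  "moves": [
    [-40,-40,0,0,60],
    [-50,-50,0,0,60],
    [-40,-50,0,0,60],
    [0,0,0,0,60]
  ]
}}

```text
time: 10.07
ee_pos: [0.4008, -0.1356, 0.1688]
orientation: [0.001, 0.756, 0.655, -0.0]
wrist_force: [1.5, 0.3, -0.2]
finger_gap: 0.0653
```

Run:
```python
from h import *
s=telemetry.sense();print(s["time"],s["ee_pos"],s["finger_gap"],s["wrist_force"])
t=snap("top","g"); d=snap("side","g")
crop(d,260,170,315,220,14,"s_g.png");crop(t,190,175,260,235,11,"t_g.png")
```

```text
10.075 [ 0.40076287 -0.13561088  0.16877305] 0.0652701813533254 [ 1.50394119  0.30689176 -0.23854634]
```

View pics/s_g.png

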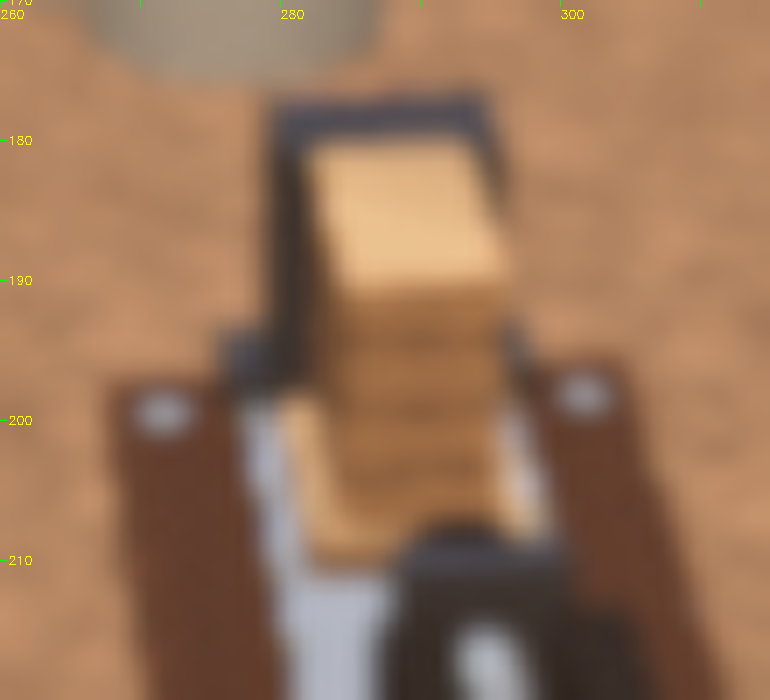

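View pics/t_g.png

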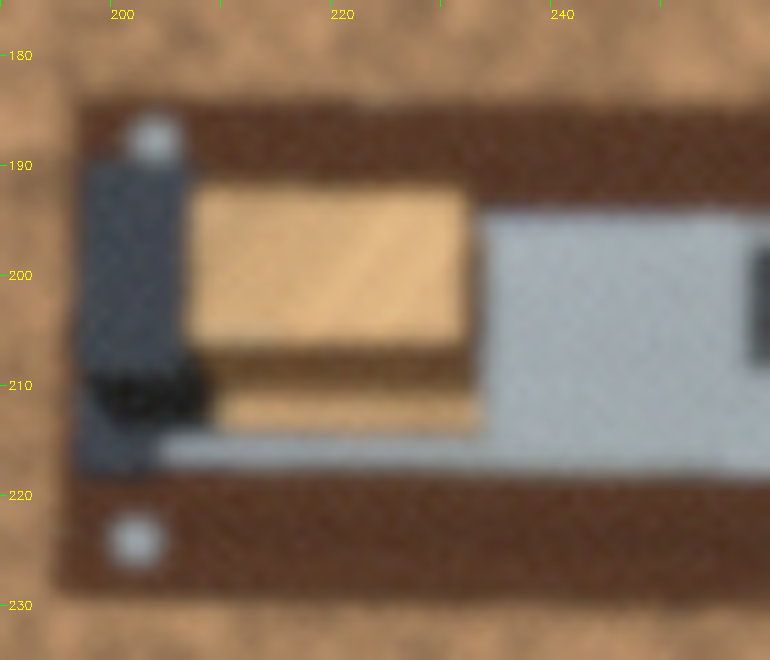

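Call:
{"fn": "step_arm", "kwargs": {
  "moves": [
    [20,24,0,0,255],
    [25,30,0,0,255],
    [25,30,0,0,255],
    [20,24,0,0,255],
    [10,10,-20,0,255],
    [0,0,-40,0,255],
    [0,0,-40,0,255],
    [0,0,-24,0,255],
    [0,0,0,0,255]
  ]
}}

```text
time: 11.3
ee_pos: [0.5012, -0.0128, 0.0425]
orientation: [-0.002, 0.753, 0.658, -0.001]
wrist_force: [-0.0, -0.2, -0.0]
finger_gap: 0.0
```

Run:
```python
from h import *
s=telemetry.sense();print(s["time"],s["ee_pos"],s["finger_gap"],s["wrist_force"])
t=snap("top","h"); d=snap("side","h")
crop(d,230,140,340,250,5,"s_h.png");crop(t,190,175,330,265,5,"t_h.png")
```

```text
11.3 [ 0.50116392 -0.01283161  0.04247911] 7.713985755227637e-06 [-0.02158956 -0.18889387 -0.04117181]
```

View pics/s_h.png

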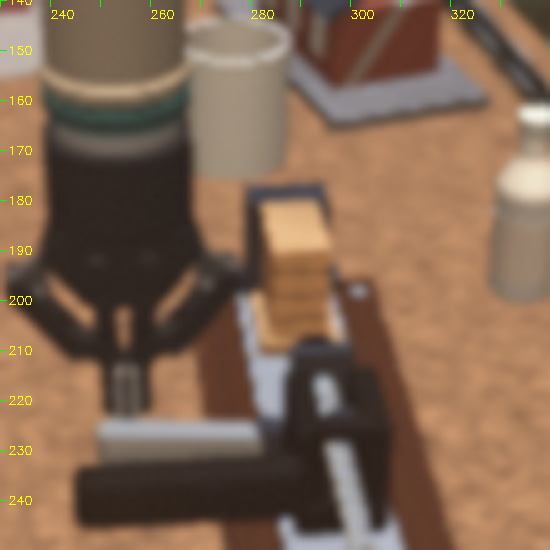

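View pics/t_h.png

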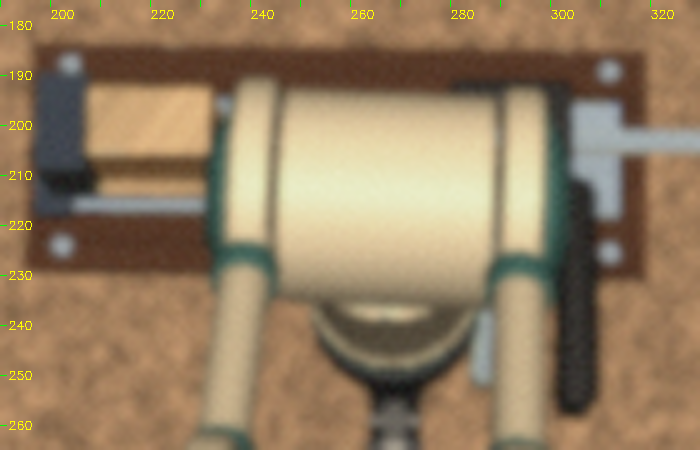

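Call:
{"fn": "step_arm", "kwargs": {
  "moves": [
    [0,0,-5,0,255],
    [-1.1,-8,0,0,255],
    [-1,-7,0,0,255],
    [0,0,0,0,255]
  ]
}}

```text
time: 11.9
ee_pos: [0.4995, -0.0311, 0.0397]
orientation: [0.0, 0.755, 0.656, 0.0]
wrist_force: [-0.4, -0.2, 0.8]
finger_gap: -0.0002
```

Call:
{"fn": "step_arm", "kwargs": {
  "moves": [
    [-0.4,-3,0,0,255],
    [0,0,0,0,255]
  ]
}}

```text
time: 12.15
ee_pos: [0.499, -0.0334, 0.0394]
orientation: [0.0, 0.754, 0.657, 0.0]
wrist_force: [-0.1, -0.8, -0.0]
finger_gap: 0.0001
```

Call:
{"fn": "step_arm", "kwargs": {
  "moves": [
    [-0.4,-3,0,0,255],
    [0,0,0,0,255]
  ]
}}

```text
time: 12.4
ee_pos: [0.4986, -0.0363, 0.0393]
orientation: [0.0, 0.754, 0.657, 0.0]
wrist_force: [0.4, -0.2, -0.2]
finger_gap: -0.0001
```

Call:
{"fn": "step_arm", "kwargs": {
  "moves": [
    [-0.4,-3,0,0,255],
    [0,0,0,0,255]
  ]
}}

```text
time: 12.65
ee_pos: [0.4978, -0.0389, 0.0393]
orientation: [-0.0, 0.754, 0.656, 0.0]
wrist_force: [0.2, 2.3, 0.7]
finger_gap: -0.0004
```

Call:
{"fn": "step_arm", "kwargs": {
  "moves": [
    [-0.4,-3,0,0,255],
    [0,0,0,0,255]
  ]
}}

```text
time: 12.9
ee_pos: [0.497, -0.0414, 0.0392]
orientation: [-0.001, 0.754, 0.656, 0.0]
wrist_force: [-0.9, 4.6, 1.9]
finger_gap: 0.0002
```

Call:
{"fn": "step_arm", "kwargs": {
  "moves": [
    [-0.4,-3,0,0,255],
    [0,0,0,0,255]
  ]
}}

```text
time: 13.15
ee_pos: [0.4963, -0.0441, 0.0392]
orientation: [-0.001, 0.754, 0.656, -0.0]
wrist_force: [-2.1, 5.5, 1.9]
finger_gap: 0.0002
```

Call:
{"fn": "step_arm", "kwargs": {
  "moves": [
    [-0.4,-3,0,0,255],
    [0,0,0,0,255]
  ]
}}

```text
time: 13.4
ee_pos: [0.4956, -0.047, 0.0392]
orientation: [-0.002, 0.754, 0.656, -0.0]
wrist_force: [-2.4, 5.4, 1.8]
finger_gap: 0.0003
```

Call:
{"fn": "step_arm", "kwargs": {
  "moves": [
    [-0.4,-3,0,0,255],
    [0,0,0,0,255]
  ]
}}

```text
time: 13.65
ee_pos: [0.4951, -0.0497, 0.0392]
orientation: [-0.002, 0.754, 0.656, -0.0]
wrist_force: [-1.2, 7.0, 3.5]
finger_gap: 0.0001
```

Call:
{"fn": "step_arm", "kwargs": {
  "moves": [
    [-0.4,-3,0,0,255],
    [0,0,0,0,255]
  ]
}}

```text
time: 13.9
ee_pos: [0.4946, -0.0526, 0.0391]
orientation: [-0.002, 0.754, 0.656, -0.0]
wrist_force: [-1.2, 7.1, 2.5]
finger_gap: -0.0003
```

Call:
{"fn": "step_arm", "kwargs": {
  "moves": [
    [-0.4,-3,0,0,255],
    [0,0,0,0,255]
  ]
}}

```text
time: 14.15
ee_pos: [0.4942, -0.0556, 0.0391]
orientation: [-0.002, 0.754, 0.656, -0.0]
wrist_force: [-1.3, 7.7, 3.1]
finger_gap: -0.0
```

Call:
{"fn": "step_arm", "kwargs": {
  "moves": [
    [-0.3,-2,0,0,255],
    [0,0,0,0,255]
  ]
}}

```text
time: 14.4
ee_pos: [0.4941, -0.0575, 0.0391]
orientation: [-0.002, 0.755, 0.656, 0.0]
wrist_force: [-2.2, 7.1, 2.4]
finger_gap: 0.0
```

Call:
{"fn": "step_arm", "kwargs": {
  "moves": [
    [-0.2,-1.5,0,0,255],
    [0,0,0,0,255]
  ]
}}

```text
time: 14.65
ee_pos: [0.494, -0.0583, 0.0391]
orientation: [-0.002, 0.755, 0.656, 0.001]
wrist_force: [-0.6, 10.4, 3.4]
finger_gap: 0.0
```

Run:
```python
from h import *
s=telemetry.sense();print(s["time"],s["ee_pos"],s["finger_gap"],s["wrist_force"])
t=snap("top","i"); d=snap("side","i")
crop(d,230,160,340,270,6,"s_i.png");crop(t,190,175,350,265,5,"t_i.png")
```

```text
14.65 [ 0.49397007 -0.05830517  0.03913245] 1.4762386029339444e-05 [-0.55042421 10.43627932  3.39424755]
```

View pics/s_i.png

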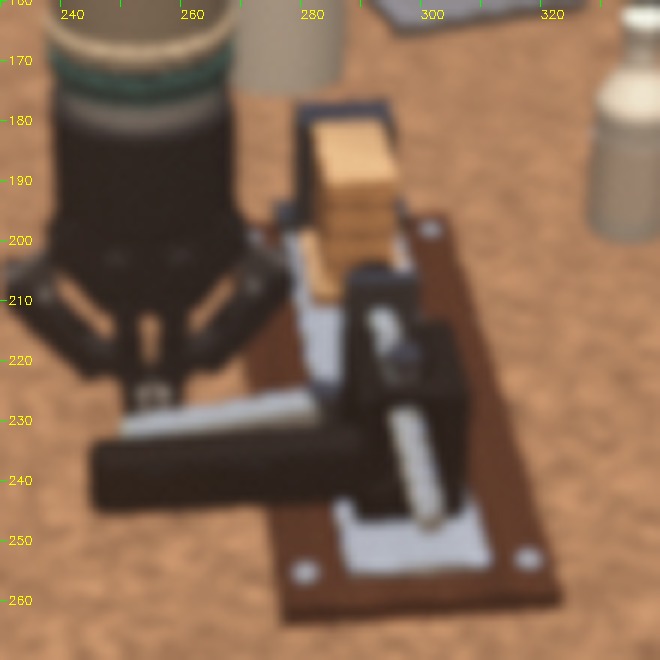

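View pics/t_i.png

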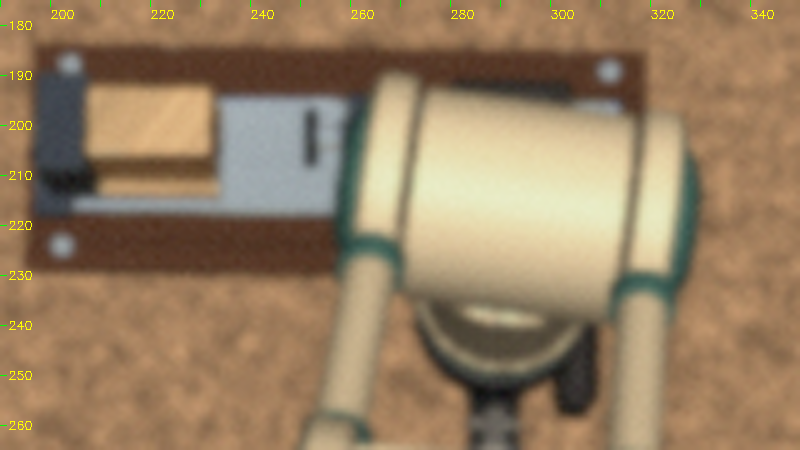

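Call:
{"fn": "step_arm", "kwargs": {
  "moves": [
    [1,7,0,0,255],
    [1,8,0,0,255],
    [1,7,0,0,255],
    [0,0,0,0,255],
    [0,0,0,0,255]
  ]
}}

```text
time: 15.38
ee_pos: [0.4988, -0.0385, 0.0394]
orientation: [0.0, 0.754, 0.657, 0.0]
wrist_force: [1.7, 2.6, 0.1]
finger_gap: -0.0001
```

Call:
{"fn": "step_arm", "kwargs": {
  "moves": [
    [-0.5,-4,0,0,255],
    [-0.5,-4,0,0,255],
    [-0.5,-4,0,0,255],
    [-0.5,-4,0,0,255],
    [-0.5,-3,0,0,255],
    [-0.3,-2,0,0,255],
    [0,0,0,0,255]
  ]
}}

```text
time: 16.25
ee_pos: [0.4948, -0.0582, 0.0394]
orientation: [-0.002, 0.755, 0.656, 0.001]
wrist_force: [0.9, 7.9, 2.0]
finger_gap: -0.0001
```

Run:
```python
from h import *
s=telemetry.sense();print(s["time"],s["ee_pos"],s["finger_gap"],s["wrist_force"])
t=snap("top","j")
crop(t,195,180,275,235,9,"t_j.png")
```

```text
16.25 [ 0.49476763 -0.05823014  0.03935682] -0.0001359031779560048 [0.90180578 7.89330749 2.0462443 ]
```

View pics/t_j.png

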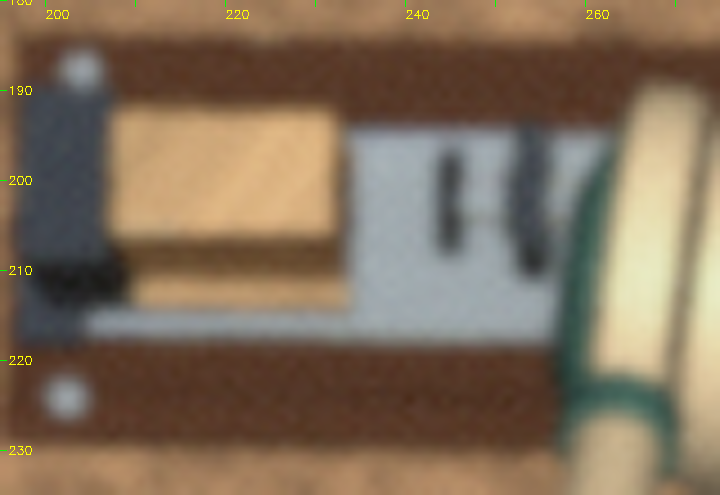

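Call:
{"fn": "step_arm", "kwargs": {
  "moves": [
    [1,7,0,0,255],
    [1,8,0,0,255],
    [1,8,0,0,255],
    [0,0,0,0,255],
    [0,0,0,0,255]
  ]
}}

```text
time: 16.92
ee_pos: [0.4985, -0.0368, 0.0393]
orientation: [0.0, 0.754, 0.657, -0.0]
wrist_force: [0.2, 0.5, -0.2]
finger_gap: 0.0004
```

Call:
{"fn": "step_arm", "kwargs": {
  "moves": [
    [-0.6,-5,0,0,255],
    [-0.6,-4,0,0,255],
    [-0.6,-4,0,0,255],
    [-0.5,-4,0,0,255],
    [-0.5,-4,0,0,255],
    [-0.2,-2,0,0,255],
    [0,0,0,0,255]
  ]
}}

```text
time: 17.8
ee_pos: [0.494, -0.0581, 0.0392]
orientation: [-0.002, 0.755, 0.656, 0.0]
wrist_force: [-1.0, 6.7, 3.8]
finger_gap: 0.0002
```

Run:
```python
from h import *
s=telemetry.sense();print(s["time"],s["ee_pos"],s["finger_gap"],s["wrist_force"])
t=snap("top","k")
crop(t,195,180,275,235,9,"t_k.png")
```

```text
17.8 [ 0.4939765  -0.05814599  0.03920631] 0.000187092810759741 [-0.98300752  6.66988875  3.84076321]
```

View pics/t_k.png

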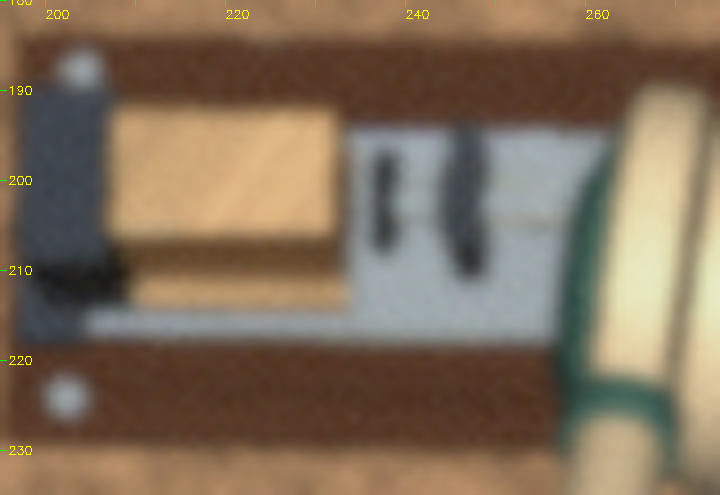

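Call:
{"fn": "step_arm", "kwargs": {
  "moves": [
    [1,7,0,0,255],
    [1,8,0,0,255],
    [1,8,0,0,255],
    [0,0,0,0,255],
    [0,0,0,0,255]
  ]
}}

```text
time: 18.48
ee_pos: [0.4986, -0.0368, 0.0394]
orientation: [0.0, 0.754, 0.657, -0.0]
wrist_force: [0.1, 0.0, 0.5]
finger_gap: -0.0001
```

Call:
{"fn": "step_arm", "kwargs": {
  "moves": [
    [-0.6,-5,0,0,255],
    [-0.6,-4,0,0,255],
    [-0.4,-3,0,0,255],
    [0,0,0,0,255]
  ]
}}

```text
time: 18.98
ee_pos: [0.4956, -0.0476, 0.0393]
orientation: [-0.002, 0.755, 0.656, 0.0]
wrist_force: [-1.5, 5.5, 2.4]
finger_gap: -0.0001
```

Call:
{"fn": "step_arm", "kwargs": {
  "moves": [
    [-0.3,-2,0,0,255],
    [0,0,0,0,255]
  ]
}}

```text
time: 19.23
ee_pos: [0.4953, -0.0493, 0.0393]
orientation: [-0.002, 0.755, 0.656, 0.0]
wrist_force: [-0.7, 6.6, 2.7]
finger_gap: 0.0001
```

Call:
{"fn": "step_arm", "kwargs": {
  "moves": [
    [-0.3,-2,0,0,255],
    [0,0,0,0,255]
  ]
}}

```text
time: 19.48
ee_pos: [0.4949, -0.0509, 0.0393]
orientation: [-0.002, 0.755, 0.656, 0.0]
wrist_force: [-1.5, 9.2, 2.2]
finger_gap: -0.0003
```

Run:
```python
from h import *
s=telemetry.sense();print(s["time"],s["ee_pos"],s["finger_gap"],s["wrist_force"])
t=snap("top","l")
crop(t,195,180,275,235,9,"t_l.png")
```

```text
19.475 [ 0.49494521 -0.05094058  0.03925347] -0.0002532928554254937 [-1.45736808  9.24298227  2.22079391]
```

View pics/t_l.png

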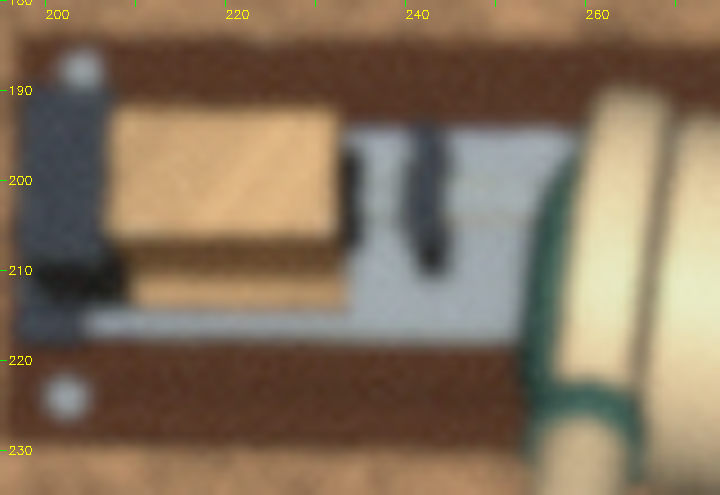

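```bash
cat > meas.py <<'E'
from h import *
import sys
def prof(tag,r0=198,r1=206):
    return cv2.GaussianBlur(load("top",tag)["img"],(0,0),.01).astype(float).mean(2)[r0:r1].mean(0)
def shift(pa,ca,pb,cb,w=5):
    # subpixel shift of dark feature at ca in a -> near cb in b
    xs=np.arange(-w,w+.01,.25); A=np.interp(ca+xs,np.arange(560),pa); best=None
    for d in np.arange(-4,4,.02):
        B=np.interp(cb+d+xs,np.arange(560),pb); e=((A-A.mean()-B+B.mean())**2).sum()
        if best is None or e<best[0]: best=(e,d)
    return cb+best[1]-ca,best[0]
if __name__=="__main__":
    k=prof("k")
    for tag,pl,no in eval(sys.argv[1]):
        b=prof(tag)
        print(tag,"plate",shift(k,246.8,b,pl),"nose",shift(k,237.8,b,no,3))
E
python3 meas.py '[("i",258.8,252),("j",253.9,244.9),("l",242.4,234.5)]'
python3 - <<'E'
from h import *
t=load("top","a"); p=(.613,.0100,-.14)
P=tf(p,np.array([[0,-10,58],[0,20,58],[0,50,58]])/1000.); print(proj(t,P))
from meas import prof
for g in "kl": print(prof(g)[228:262].round().astype(int))
E
```

```text
i plate (np.float64(14.04000000000002), np.float64(5966.319917005473)) nose (np.float64(14.620000000000005), np.float64(490.0614048333259))
j plate (np.float64(6.97999999999999), np.float64(11849.092155733275)) nose (np.float64(7.359999999999985), np.float64(327.82838113887215))
l plate (np.float64(-4.199999999999989), np.float64(82.72683921917111)) nose (np.float64(-3.8600000000000136), np.float64(1787.4014329444303))
[[258.68437626 202.00787166]
 [246.67460006 201.84131158]
 [234.66891911 201.67480829]]
[171 171 165 142 106 102 126 133 105  73  91 131 154 161 153 129  95  76
  72  76  98 134 157 164 164 164 164 164 162 152 132 107  88  88]
[172 170 165 143  94  54  69 114 150 159 148 121  89  73  70  77 104 139
 160 166 167 167 167 168 165 156 135 110  94  91 110 147 184 201]
```

Call:
{"fn": "step_arm", "kwargs": {
  "moves": [
    [-0.3,-2,0,0,255],
    [0,0,0,0,255]
  ]
}}

```text
time: 19.77
ee_pos: [0.4947, -0.0525, 0.0393]
orientation: [-0.002, 0.755, 0.656, 0.001]
wrist_force: [-0.4, 8.3, 3.2]
finger_gap: 0.0002
```

Call:
{"fn": "step_arm", "kwargs": {
  "moves": [
    [-0.3,-2,0,0,255],
    [0,0,0,0,255]
  ]
}}

```text
time: 20.02
ee_pos: [0.4945, -0.054, 0.0393]
orientation: [-0.003, 0.755, 0.656, 0.001]
wrist_force: [-0.3, 11.2, 3.5]
finger_gap: 0.0001
```

```bash
python3 - <<'E'
from h import *
s=telemetry.sense();print(s["time"],s["ee_pos"],s["finger_gap"],s["wrist_force"])
t=snap("top","m")
crop(t,195,180,275,235,9,"t_m.png")
from meas import prof
print(prof("m")[228:262].round().astype(int))
E
python3 meas.py '[("l",242.4,234.5),("m",240.5,234.5)]'
```

```text
20.025 [ 0.49450074 -0.05402255  0.03927209] 9.057017487477747e-05 [-0.33747552 11.15929563  3.46986066]
[172 170 165 141  95  55  68 114 145 142 115  86  74  72  79 107 143 162
 166 167 167 168 168 166 165 162 158 153 137 113  94  90 104 138]
l plate (np.float64(-4.199999999999989), np.float64(82.72683921917111)) nose (np.float64(-3.8600000000000136), np.float64(1787.4014329444303))
m plate (np.float64(-5.360000000000014), np.float64(283.1956378387532)) nose (np.float64(-3.8400000000000034), np.float64(1256.532783499987))
```

View pics/t_m.png

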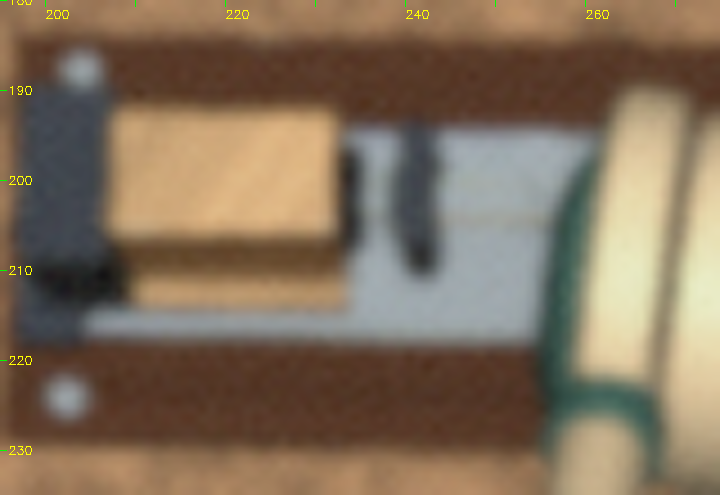

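Call:
{"fn": "step_arm", "kwargs": {
  "moves": [
    [-0.3,-2,0,0,255],
    [0,0,0,0,255]
  ]
}}

```text
time: 20.32
ee_pos: [0.4943, -0.0555, 0.0393]
orientation: [-0.003, 0.755, 0.656, 0.001]
wrist_force: [-0.2, 12.0, 3.3]
finger_gap: 0.0003
```

Call:
{"fn": "step_arm", "kwargs": {
  "moves": [
    [-0.2,-1.8,0,0,255],
    [0,0,0,0,255],
    [0,0,0,0,255]
  ]
}}

```text
time: 20.7
ee_pos: [0.4942, -0.0569, 0.0393]
orientation: [-0.003, 0.755, 0.655, 0.002]
wrist_force: [0.3, 14.7, 3.7]
finger_gap: 0.0003
```

```bash
python3 - <<'E'
from h import *
s=telemetry.sense();print(s["time"],s["ee_pos"],s["finger_gap"],s["wrist_force"])
t=snap("top","n"); d=snap("side","n")
crop(t,195,180,275,235,9,"t_n.png")
E
python3 meas.py '[("m",240.5,234.5),("n",239.5,234.5)]'
```

```text
20.7 [ 0.49416711 -0.05688728  0.03928205] 0.00033922494369729143 [ 0.33372932 14.67931321  3.73083402]
m plate (np.float64(-5.360000000000014), np.float64(283.1956378387532)) nose (np.float64(-3.8400000000000034), np.float64(1256.532783499987))
n plate (np.float64(-6.439999999999998), np.float64(3890.6466972644816)) nose (np.float64(-3.740000000000009), np.float64(3845.6364638888817))
```

View pics/t_n.png

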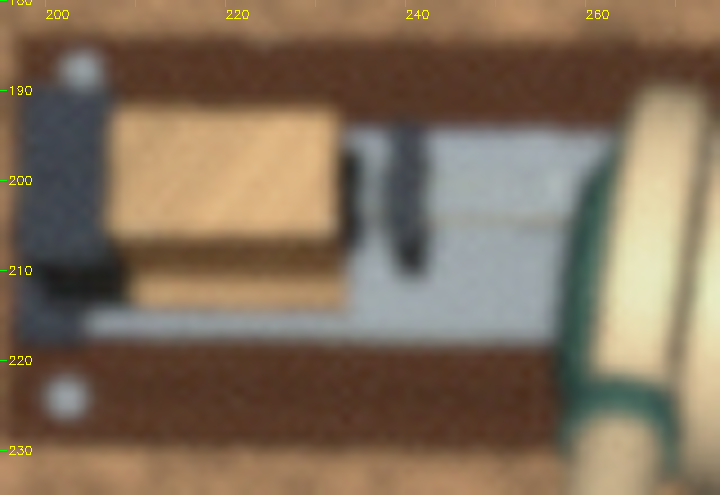

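Call:
{"fn": "step_arm", "kwargs": {
  "moves": [
    [-0.2,-1.3,0,0,255],
    [0,0,0,0,255],
    [0,0,0,0,255],
    [0,0,0,0,255]
  ]
}}

```text
time: 21.3
ee_pos: [0.4941, -0.0578, 0.0393]
orientation: [-0.003, 0.755, 0.655, 0.002]
wrist_force: [0.7, 14.3, 3.0]
finger_gap: 0.0004
```

```bash
python3 - <<'E'
from h import *
s=telemetry.sense();print(s["time"],s["ee_pos"],s["finger_gap"],s["wrist_force"])
t=snap("top","o"); d=snap("side","o")
crop(t,195,180,275,235,9,"t_o.png"); crop(d,235,165,335,265,6,"s_o.png")
E
python3 meas.py '[("m",240.5,234.5),("n",240.3,234.5),("o",240,234.5)]'
```

```text
21.3 [ 0.49409639 -0.05780108  0.03927522] 0.00037982843517475037 [ 0.72822989 14.33994674  3.04565043]
m plate (np.float64(-5.360000000000014), np.float64(283.1956378387532)) nose (np.float64(-3.8400000000000034), np.float64(1256.532783499987))
n plate (np.float64(-6.439999999999998), np.float64(3890.6466972644816)) nose (np.float64(-3.740000000000009), np.float64(3845.6364638888817))
o plate (np.float64(-6.800000000000011), np.float64(5888.541673653343)) nose (np.float64(-3.7600000000000193), np.float64(5800.905282638913))
```

View pics/t_o.png

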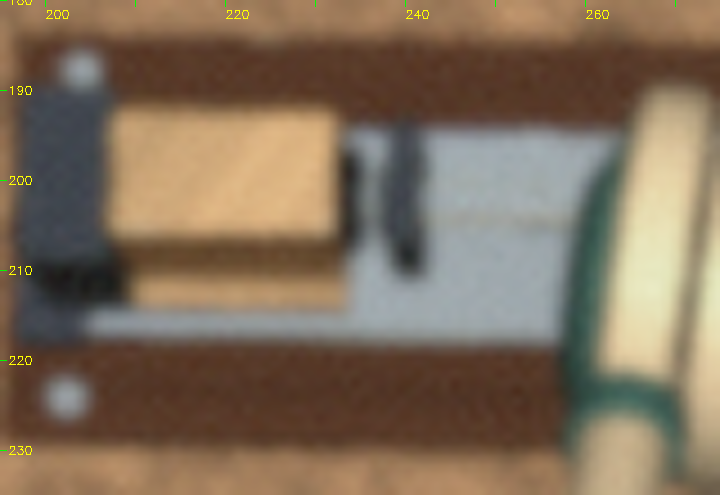

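View pics/s_o.png

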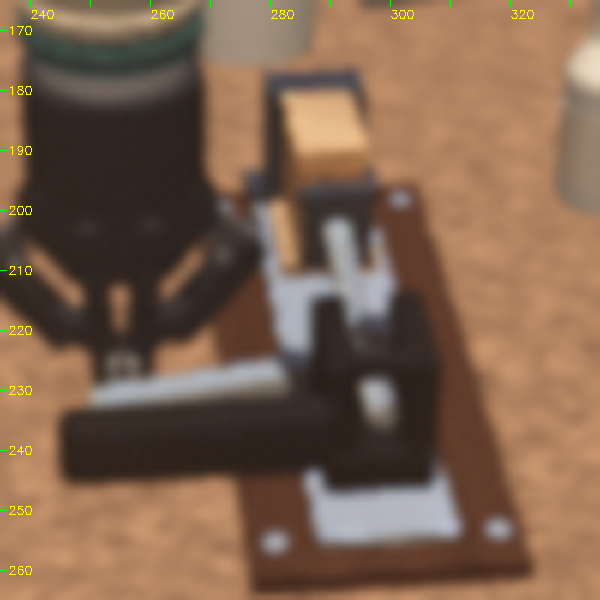

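Run:
```python
from h import *
from meas import prof
for g in "kjlmno":
    p=prof(g); x=np.arange(230,265,.01); v=np.interp(x,np.arange(560),p)
    # right edges falling: crossing 120 upward
    up=x[1:][(v[:-1]<120)&(v[1:]>=120)]; dn=x[1:][(v[:-1]>120)&(v[1:]<=120)]
    print(g,"up",up.round(2),"dn",dn.round(2))
```

```text
k up [233.75 238.74 248.62 262.37] dn [231.61 235.48 243.27 258.47]
j up [233.53 245.95 255.83 262.32] dn [231.65 243.   250.6  258.36]
l up [235.16 244.47 258.27] dn [231.47 239.03 254.61]
m up [235.2  243.36 260.46] dn [231.46 237.81 256.72]
n up [235.77 242.2  262.49] dn [231.48 236.28 258.56]
o up [241.81 263.21] dn [231.48 259.23]
```

Call:
{"fn": "step_arm", "kwargs": {
  "moves": [
    [0,0,0,0,255],
    [0,0,0,0,255],
    [0,0,0,0,255],
    [0,0,0,0,255],
    [0,0,0,0,255],
    [0,0,0,0,255],
    [0,0,0,0,255],
    [0,0,0,0,255]
  ]
}}

```text
time: 22.4
ee_pos: [0.4941, -0.0578, 0.0393]
orientation: [-0.003, 0.755, 0.655, 0.002]
wrist_force: [0.6, 14.9, 3.6]
finger_gap: 0.0003
```

Run:
```python
from h import *
t=snap("top","p"); cv2.imwrite("pics/p_full.png",t["img"][:,:,::-1])
from meas import prof
p=prof("p"); x=np.arange(230,265,.01); v=np.interp(x,np.arange(560),p)
print(x[1:][(v[:-1]<120)&(v[1:]>=120)]); print(telemetry.sense()["wrist_force"])
```

```text
[241.76 263.19]
[ 1.53029185 15.39095346  2.88272883]
```

View pics/p_full.png

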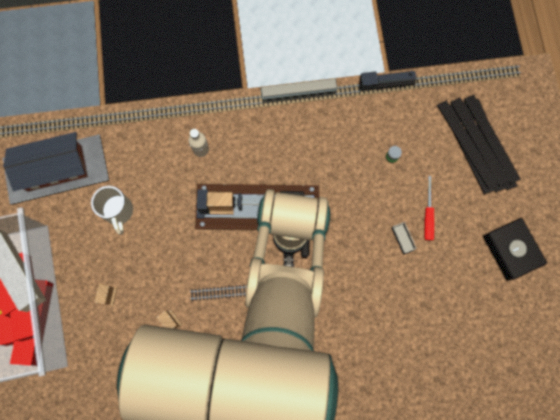

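The state is stable: the plate edge is still at column 241.8, the pier is still against the anvil, and the bystanders haven't moved. Handing in.

```bash
python3 -c "
from workcell import sign_off
print(sign_off())"
```

```text
the job is handed in; nothing more can be done
None
```

The pier is seated against the anvil, the nose is pressed about half way in, and the closed gripper is still holding the trigger squeezed. I handed the job in at about 22.5 s of the 61 s allowed.

- **Placing:** I picked the 72 mm pier; its height measured 72 mm from two views and the grip read 34 mm. I stood it on the bed and pushed it along until the anvil stopped it: the push force rose to about 8 N with no further movement. Then I let go.
- **Squareness and centring:** The pictures show the pier square and touching the anvil. Centring checks disagreed slightly: the top edges in the top view agree to about 0.3 mm, while the bed margin in that view and the side view put it about 1.2 mm towards the far side (+x). I left it there.
- **Pumping:** I drew the trigger with the closed fingers for four strokes. The nose met the pier on the fourth.
- **Nose press:** The picture gives about 8.0 mm of the 16 mm travel. Force gives about 8 mm too: 14 to 15 N against about 7 N on the free strokes. An earlier, cruder image match gave 7.4 mm.
- **Last checks:** After holding still for a second, the jaw, finger position and force were unchanged within noise. The trigger is within about 0.5 mm of its stop. The bystanders in view in the last overhead picture had not moved; the arm hid part of the track piece.

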